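# Hold the spring clip open over the batch card

### The arm

A 7-joint arm with a two-finger parallel gripper is mounted at the origin on the work surface; the furniture and walls round the work are solid. World frame = base frame: x ahead of the robot, y to its left, z up, the work surface at z = 0. Lengths are in m, angles in rad, forces in N, time in s.
With the tool pointing down it reaches from about 0.4 to 0.875 m from the base axis. Payload 19.3 kg.
Tool frame: the origin (TCP) lies midway between the tips of the shut fingers; the grasp point (between the pads) lies 19 mm behind it (tcp_to_grasp is the z of the grasp point in the tool frame, in m); z points along the fingers, y is the line along which they close (so a half turn about z gives the same grasp; the last joint's range is limited). The gripper opens to 85 mm and grips with 20 to 120 N. Pads are 22 mm wide; open, the fingers measure 114 mm over their backs; the gripper's body (76 mm by 85 mm) begins 54 mm behind the grasp point. The pads swing forward as they close: fully open they stand 13 mm farther back than shut.
Start: joints at [1.129, 0.521, -0.036, 1.599, 0.021, 1.021, -0.113], TCP at [0.227, -0.582, 0.231] pointing down, gripper open.
Joint ranges: [-2.91, 2.91], [-0.3, 2.13], [-1.5, 1.42], [0.17, 2.43], [-1.26, 4.41], [0.16, 1.93], [-2.52, 2.52]. Speed limits (rad/s): [1.89, 1.89, 2.39, 2.39, 3.01, 3.01, 3.01].

### API

Orientations are given as [roll, pitch, yaw] about the fixed x, y, z axes, in that order (R = Rz(yaw) Ry(pitch) Rx(roll)).
In Python, from workcell import * gives the robot as it stands.
- The arm moves only by the tool send_rows, never from a script. Its argument "increments" is a list of rows, each a list of 3 entries, a list of its own where there are three numbers: the shift along the tool's x, y, z in mm, then the turn, a rotation vector about the tool's x, y, z in degrees, then the gripper's target within -1 to 1 (fully open at 1, half-way at 0, shut at -1). In form: [[[x, y, z], [wx, wy, wz], grip], ...]. A call has 1 to 10 rows; each row is the pose to reach, as a shift and turn from the pose commanded when the call began, along the tool's axes at that moment; what a row does not reach only later rows make up. A row lasts 1/10 s, in which the tool goes at most 50 mm and 8.59 degrees, less where a joint would pass 70% of its speed; a pose out of reach is approached as far as the arm can. A call with a gripper value outside its range is refused whole. The fingers move at their own pace and stop on an object; "newtons" is the grip in N (left out, the last holds). Time passes only in rows, so rows that repeat a pose let the fingers close. It gives the time, the measured TCP pose, the force, the opening and the grip force at its end, in the units of the state.
- observe(): the state, without advancing time (a new reading comes with each control period).
- grab_frame(name): name is "scene" or "top" or "wrist"; returns the picture (480x640x3 uint8, blue, green, red); there is no depth.
- camera_params(name): a dict with "fovy" (degrees; the focal length in pixels is half the picture's height over the tangent of half this angle, whatever the lens; pixels are square), "cx", "cy" (the principal point, pixels), "distortion" ([k1, k2, p1, p2, k3] as OpenCV has them; the pictures are not rectified), "extrinsics" (4x4, takes a point from world to camera coordinates). Camera axes: x right, y down, z forward; pixel columns grow to the right and rows downward; lengths in m; the calibration is good to about 2 mm. A picture is of the moment at which its call begins: read the wrist's pose just before it. camera_params takes no time and is no camera call; for the wrist camera it gives the pose at the moment of the call.
- job_done(): hands the job in; it is judged then, once.
The state is a dict: "clock": time; "qpos": joint angles; "qd": joint speeds; "joint_efforts": joint torques, N m; "position": TCP position; "tool_rot": TCP orientation; "force": force on the tool from outside, world axes, zero at the start; "moment": the same for the moment, N m; "grip_width": finger opening in m; "finger_force": force on a finger pad.
Only numpy, scipy, OpenCV 4.12 (cv2) and the standard library are available. Lean on these libraries where they do the work, as an engineer would, in place of code of your own. Each camera call takes 0.05 s, during which the arm holds its last target. There are 200 camera calls.

### The job

I need to slip an order sheet in beside the batch card that stands upright in its wooden foot. Squeeze the handles of the orange spring clip that bites the divider of the rotating organiser, lift it off, and bring it squeezed wide open down over the middle of the card's top edge, so that the edge stands between the gaping jaws with one jaw on each side and neither jaw touching the card. Finish there with the clip still held wide open in the gripper (do not let it go or let it close); do not shove the card stand, do not tip or knock anything out of the organiser, and leave the other things on the table where they are.

Things in the scene. Friction and masses are not known exactly. Their poses are not given: they have to be found in the camera images.
- spring_clip: orange plastic spring clip, clothes-peg type, jaws down and handles up, 46 mm wide along its hinge pin, 65 mm tall, 58 g; at the start it bites the organiser's divider. This body is its half a; origin on the steel pin, y along the pin, x across the jaws from a to b, z up while it bites a board; half a leans by half the jaw angle when both handles are squeezed evenly
- clip_pin (a point): middle of the hinge pin, axes as spring_clip; at the start 5 mm above the divider's top edge. Handles: flat plates 30 mm wide along the pin, splaying up to 35 mm above the pin; outer faces at the top 47 mm apart while it bites, 20 mm apart and parallel when fully open. Take both by their top 25 mm, closing along x. The coil reaches 5 mm below the pin
- clip_tip_a (a point): the lower inner edge of jaw a, at the middle of its width, 30 mm below the pin
- clip_tip_b (a point): the same point on jaw b; the point half-way between the two tips lies straight under the pin in the clip's middle plane
- clip_jaw (a joint): opening angle of the clip, rad: 0 while it bites 3 mm of board (jaws parallel), -0.08 closed on nothing, 0.75 fully open at its stop (jaw tips 25 mm apart, 28 mm below the pin). Each handle needs about 4 N to begin to open and 8 N to open fully; it snaps shut when let go
- organiser: foot of the rotating organiser (round wooden tray, 210 mm across), fixed to the table; origin on the table under its axis
- organiser_tray (a joint): turn of the organiser's tray about its upright axis, rad, 0 at the start; the tray spins freely at a touch, to any angle, with all that is in it
- tray_centre (a point): centre of the tray's floor, 30 mm above the table; turns with the tray. A divider 3 mm thick and 70 mm high (its top 100 mm above the table) crosses the tray along this point's y axis; a low divider 26 mm high runs along +x; the lip is 12 mm high
- card_stand: stand with the batch card: wooden foot 64 x 130 x 24 mm and an upright white board 3 mm thick, 110 mm wide, top edge 128 mm above the table, with a green-headed form on its front; loose, 0.8 kg; origin under its centre, x across the board's thickness, y along its width, z up
- card_edge (a point): middle of the card's top edge, axes as card_stand
- tin_centre (a point): grey round tin, 68 mm across, 36 mm high, in the organiser; its centre
- roll_centre (a point): white roll of stickers, 66 mm across, 30 mm high, in the organiser; its centre
- cap_centre (a point): pink screw cap, 48 mm across, 24 mm high, in the organiser; its centre
- tape_dispenser: black tape dispenser, 58 x 163 x 78 mm, bystander; origin under its centre
- marker_black: black felt marker, 134 mm long, bystander; origin under its centre
- wax_jar: swing-top glass jar of wax, 93 x 74 x 88 mm, bystander; origin under its centre
Not all that is in view belongs to the job. There is more than one size of the organiser; the one meant has the size given above.

How it is judged:
On the way:
1. the clip has been lifted off the organiser and is carried by the gripper (horizontal distance between clip_pin and tray_centre above 0.13 m and height (world z) of clip_pin above 0.11 m and contact force between the fingers and spring_clip above 0.5 N), for 0.2 s.
At the end, for the whole second after the job is handed in: Gripper holds the clip open (over 0.5 rad); jaw tips 5 mm or more below the card's top edge, one each side, 2 mm clear of it; pin above the edge, within 22 mm of its middle, parallel within 0.25 rad; clip not touching the card; card upright, not shoved; tin, roll and cap still in the organiser (value of joint clip_jaw above 0.5 rad and contact force between the fingers and spring_clip above 1.5 N and contact force between spring_clip and card_stand below 0.1 N and ((x of clip_tip_a in the frame of card_edge below -0.0035 m and x of clip_tip_b in the frame of card_edge above 0.0035 m) or (x of clip_tip_b in the frame of card_edge below -0.0035 m and x of clip_tip_a in the frame of card_edge above 0.0035 m)) and z of each of clip_tip_a, clip_tip_b in the frame of card_edge below -0.005 m and y of clip_pin in the frame of card_edge between -0.022 and 0.022 m and z of clip_pin in the frame of card_edge above 0.003 m and angle between the y axis of clip_pin and the y axis of card_edge, either way round below 0.25 rad and angle between card_stand's own z axis and vertical below 0.05 rad and height (world z) of tin_centre above 0.04 m and height (world z) of roll_centre above 0.038 m and height (world z) of cap_centre above 0.036 m and distance of card_stand from where it was at the start of the episode below 0.015 m); the arm keeps its last pose, push and grip.
It fails at once if the card stand is shoved (more than 15 mm) or pressed hard with the clip (over 12 N) (distance of card_stand from where it was at the start of the episode above 0.015 m or contact force between spring_clip and card_stand above 12 N).
It fails at once if a thing in the organiser is tipped or thrown out (angle between any of tin_centre, roll_centre, cap_centre's own z axis and vertical above 0.5 rad or height (world z) of tin_centre below 0.035 m or height (world z) of roll_centre below 0.033 m or height (world z) of cap_centre below 0.03 m).
It fails at once if the tape dispenser, marker or wax jar is moved more than 30 mm (distance of any of tape_dispenser, marker_black, wax_jar from where it was at the start of the episode above 0.03 m).
It also fails if it takes over 38 s, if anything falls off the work surface, if the arm or the gripper's body presses on something with over 40 N, if the wrist force passes 120 N, or if a joint passes its speed limit or range.

## Working session

There is one attempt and no reset: what is moved stays moved. The work goes in short steps, Python scripts to look and compute and a tool call to move; the robot and the scene stay as the last step left them, time stands still between calls to the robot, and variables do not carry over. Pictures are saved under pics/ and viewed, at most 12 in all, crops included, and the job is handed in when it is done.

Besides the shell and the picture viewer there is one more tool, called after ">>>" by a JSON object that holds its "op" and its "data", one argument or row to a line. send_rows: Moves the arm, as the interface text tells. Its arguments: {"type":"object","properties":{"increments":{"type":"array"},"newtons":{"type":"number"}},"required":["increments"]}

```bash
mkdir -p pics; ls; python3 - <<'E'
from workcell import *
import cv2
s=observe();print({k:s[k] for k in('clock','position','tool_rot','grip_width','force')})
for n in('scene','top'):
    f=grab_frame(n);cv2.imwrite(f'pics/{n}0.png',f);p=camera_params(n);print(n,p)
E
```

```text
pics
{'clock': 0.0, 'position': array([ 0.22691641, -0.58199769,  0.23073302]), 'tool_rot': array([-3.14048600e+00,  8.69442001e-05,  3.71815061e-01]), 'grip_width': 0.08547956762027353, 'force': array([ 0.47415714,  0.24650072, -0.28093349])}
scene {'fovy': 50.48417201775575, 'cx': 323.32114561892695, 'cy': 241.55467808266366, 'distortion': array([-0.12796675,  0.        ,  0.        ,  0.        ,  0.        ]), 'extrinsics': array([[-0.69799069, -0.71599129, -0.01286364,  0.38731783],
       [-0.34850296,  0.35532423, -0.86734675,  0.19838015],
       [ 0.62558347, -0.60091694, -0.49753809,  1.06702001],
       [ 0.        ,  0.        ,  0.        ,  1.        ]])}
top {'fovy': 42.9880210963752, 'cx': 326.8723650486742, 'cy': 242.8986383808415, 'distortion': array([-0.03861215,  0.        ,  0.        ,  0.        ,  0.        ]), 'extrinsics': array([[ 0.02565276, -0.99956892,  0.01428004,  0.08429554],
       [-0.99412931, -0.02700997, -0.10477301,  0.45383956],
       [ 0.10511355, -0.01150849, -0.99439363,  1.30965838],
       [ 0.        ,  0.        ,  0.        ,  1.        ]])}
```

View pics/scene0.png

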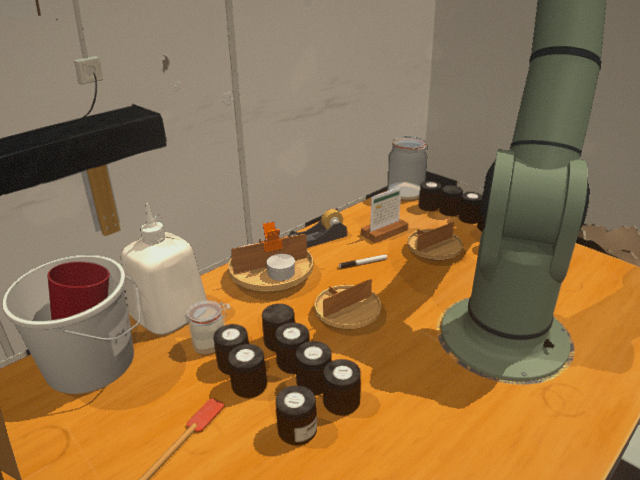

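View pics/top0.png

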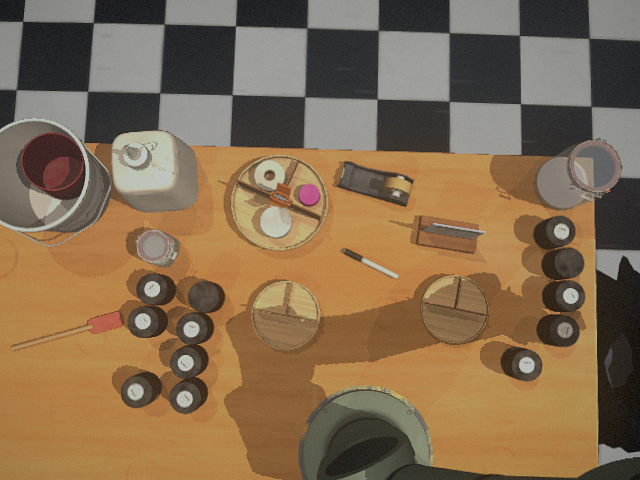

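The scene view shows the large organiser at about (272,262) with the orange clip at (271,236), and the card stand at (384,215). In the top view the organiser is at (280,203), the clip at (280,195) and the card at (452,231). I'll zoom in on these.

```bash
python3 - <<'E'
import cv2,numpy as np
s=cv2.imread('pics/scene0.png');t=cv2.imread('pics/top0.png')
def c(i,x,y,w=80,h=60):return cv2.resize(i[y:y+h,x:x+w],(400,300),interpolation=cv2.INTER_CUBIC)
cv2.imwrite('pics/crops.png',np.vstack([np.hstack([c(s,235,215),c(t,240,165)]),np.hstack([c(s,350,185),c(t,408,205)])]))
for n,i,b in(('s',s,(225,200,320,300)),('t',t,(225,150,335,255))):
    r=i[b[1]:b[3],b[0]:b[2]];h=cv2.cvtColor(r,cv2.COLOR_BGR2HSV)
    for lo in((3,180,150),(0,190,60)):
        m=cv2.inRange(h,lo,(14,255,255));k,l,st,ce=cv2.connectedComponentsWithStats(m)
        print(n,lo,[(a+[b[0],b[1],0,0,0],ce[j]+b[:2]) for j,a in enumerate(st) if j and a[4]>15])
E
```

```text
s (3, 180, 150) [(array([263, 222,  16,  15, 119]), array([268.70588235, 227.47058824])), (array([261, 241,  12,  11,  39]), array([267.05128205, 245.97435897]))]
s (0, 190, 60) [(array([263, 222,  20,  31, 414]), array([271.44202899, 237.77777778]))]
t (3, 180, 150) []
t (0, 190, 60) []
```

View pics/crops.png

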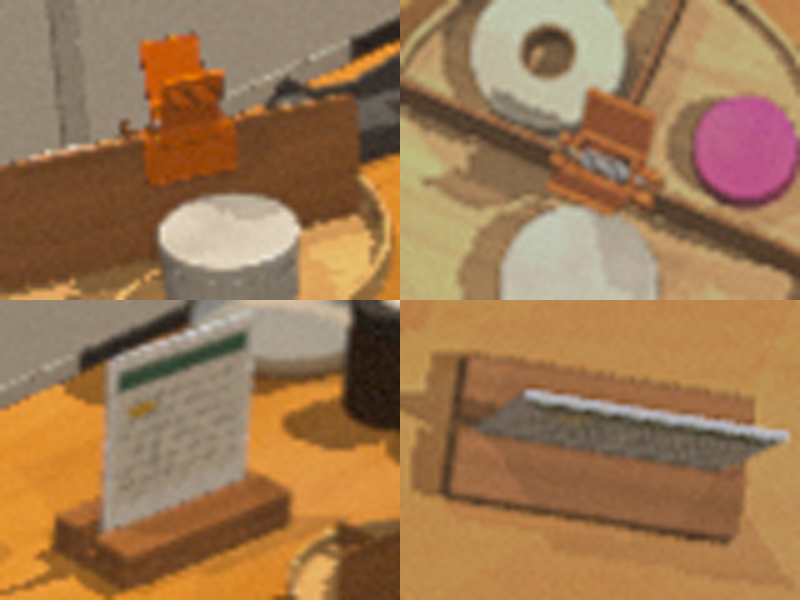

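The crops (5× zoom) put the clip coil at top (281,198) and scene (273,240). The card's top edge ends are at top (433,223.6) and (485.4,232.2), and scene (371.2,196.6) and (400.6,188).

```bash
cat > h.py <<'E'
from workcell import *
import cv2,numpy as np
from scipy.spatial.transform import Rotation as R
def ray(P,px):
    f=240/np.tan(np.radians(P['fovy'])/2);K=np.array([[f,0,P['cx']],[0,f,P['cy']],[0,0,1]])
    u=cv2.undistortPoints(np.array([[px]],float),K,np.array(P['distortion']))[0,0]
    E=np.array(P['extrinsics']);r=E[:3,:3];d=r.T@np.r_[u,1];return -r.T@E[:3,3],d/np.linalg.norm(d)
def plane(P,px,z):
    o,d=ray(P,px);return o+d*(z-o[2])/d[2]
def tri(*v):
    A=np.zeros((3,3));b=np.zeros(3);L=[ray(*x) for x in v]
    for o,d in L: M=np.eye(3)-np.outer(d,d);A+=M;b+=M@o
    p=np.linalg.solve(A,b);return p,[round(1000*np.linalg.norm((np.eye(3)-np.outer(d,d))@(p-o)),1) for o,d in L]
def proj(P,p):
    f=240/np.tan(np.radians(P['fovy'])/2);K=np.array([[f,0,P['cx']],[0,f,P['cy']],[0,0,1]]);E=np.array(P['extrinsics'])
    return cv2.projectPoints(np.array([p],float),cv2.Rodrigues(E[:3,:3])[0],E[:3,3],K,np.array(P['distortion']))[0][0,0]
def toolmove(target,yaw=None):
    "shift (mm, tool axes) and turn (deg) to TCP target, tool down with given yaw"
    s=observe();r=R.from_euler('xyz',s['tool_rot']);sh=r.inv().apply(np.array(target)-s['position'])*1000
    t=[0,0,0] if yaw is None else (r.inv()*R.from_euler('xyz',[np.pi,0,yaw])).as_rotvec(True)
    return np.round(sh,1),np.round(t,2)
E
python3 - <<'E'
from h import *
S=camera_params('scene');T=camera_params('top')
print('pin',tri((S,(273,240)),(T,(281,198))))
a=tri((S,(371.2,196.6)),(T,(433,223.6)));b=tri((S,(400.6,188)),(T,(485.4,232.2)));print('card',a,b)
d=b[0]-a[0];print('mid',(a[0]+b[0])/2,'len',np.linalg.norm(d),'yaw of edge',np.degrees(np.arctan2(d[1],d[0])))
l,r=plane(T,(240,182.6),.1),plane(T,(320,219),.1);d=l-r;print('divider',l,r,np.degrees(np.arctan2(d[1],d[0])))
for p in((232,203),(327,203),(280,156),(280,250)):print(plane(T,p,.042))
E
```

```text
pin (array([0.53319055, 0.19322548, 0.09830508]), [np.float64(2.2), np.float64(2.2)])
card (array([ 0.48601865, -0.11692665,  0.12619064]), [np.float64(0.2), np.float64(0.2)]) (array([ 0.47131598, -0.22589907,  0.12185493]), [np.float64(0.6), np.float64(0.6)])
mid [ 0.47866731 -0.17141286  0.12402279] len 0.11004524705657337 yaw of edge -97.68400158044686
divider [0.56451848 0.28103761 0.1       ] [0.49265128 0.11262675 0.1       ] 66.89024728249235
[0.5308565  0.30437993 0.042     ]
[0.53656617 0.09842499 0.042     ]
[0.63787345 0.20393754 0.042     ]
[0.43137467 0.19689353 0.042     ]
```

```bash
python3 - <<'E'
from h import *
print(toolmove([.48,-.25,.28],np.radians(66.9)),toolmove([.533,.193,.25],np.radians(66.9)))
E
```

```text
(array([ 356.4, -217.5,  -49. ]), array([-5.00e-02, -2.00e-02, -4.56e+01])) (array([ 566.7, -610.9,  -18.7]), array([-5.00e-02, -2.00e-02, -4.56e+01]))
```

>>> {"op": "send_rows", "data": {
  "increments": [
    [[40, -24, -10], [0, 0, -5], 1],
    [[80, -48, -20], [0, 0, -10], 1],
    [[120, -73, -30], [0, 0, -15], 1],
    [[160, -97, -40], [0, 0, -20], 1],
    [[200, -122, -49], [0, 0, -25], 1],
    [[240, -146, -49], [0, 0, -30], 1],
    [[280, -170, -49], [0, 0, -35], 1],
    [[320, -195, -49], [0, 0, -40], 1],
    [[356, -218, -49], [0, 0, -45.6], 1],
    [[356, -218, -49], [0, 0, -45.6], 1]
  ]
}}

```text
clock: 1.1
position: [0.4825, -0.2445, 0.2802]
tool_rot: [3.141, -0.002, 1.179]
force: [0.0, -0.6, -0.1]
grip_width: 0.0855
finger_force: 0.0
```

```bash
python3 - <<'E'
from h import *
s=observe();print(s['clock'],s['position'],s['tool_rot'],s['qpos'])
P=camera_params('wrist');E=P['extrinsics'];print(P['fovy'],-E[:3,:3].T@E[:3,3],E[2,:3])
print(toolmove([.533,.193,.25],np.radians(66.9)))
E
```

```text
1.1 [ 0.482528   -0.24449976  0.28019638] [ 3.14142183e+00 -2.44365175e-03  1.17856122e+00] [ 0.6275255   0.35276101 -0.34878703  1.75035786  0.13287782  1.061511
 -0.15860884]
60.341577162140254 [ 0.5100961  -0.17768361  0.42271984] [-0.10807063 -0.26089611 -0.95929868]
(array([ 423.5, -120.6,   31.2]), array([ 0.01, -0.14,  0.63]))
```

```bash
python3 - <<'E'
from h import *
import pickle
P=camera_params('wrist');f=grab_frame('wrist');cv2.imwrite('pics/w_card1.png',f);pickle.dump(P,open('card1.pkl','wb'))
E
```

>>> {"op": "send_rows", "data": {
  "increments": [
    [[45, -13, 0], [0, 0, 0], 1],
    [[90, -26, 5], [0, 0, 0], 1],
    [[135, -38, 5], [0, 0, 0], 1],
    [[180, -51, 5], [0, 0, 0], 1],
    [[225, -64, 10], [0, 0, 0], 1],
    [[270, -77, 10], [0, 0, 0], 1],
    [[315, -90, 10], [0, 0, 0], 1],
    [[350, -100, 10], [0, 0, 0], 1],
    [[360, -115, 10], [0, 0, 0], 1],
    [[360, -115, 10], [0, 0, 0], 1]
  ]
}}

```text
clock: 2.15
position: [0.514, 0.128, 0.2701]
tool_rot: [-3.141, 0.0, 1.17]
force: [0.0, 0.0, 0.2]
grip_width: 0.0854
finger_force: 0.0
```

```bash
python3 - <<'E'
from h import *
import pickle
s=observe();print(s['clock'],s['position'],s['tool_rot'])
P=camera_params('wrist');f=grab_frame('wrist');cv2.imwrite('pics/w_clip1.png',f);pickle.dump(P,open('clip1.pkl','wb'))
print(proj(P,[.533,.193,.105]),toolmove([.533,.193,.25],np.radians(66.9)))
E
```

```text
2.15 [0.51404985 0.12796712 0.27005169] [-3.14068265e+00  7.28236979e-05  1.16962383e+00]
[308.09937637 119.12137273] (array([68.7, -9.4, 20.1]), array([-0.01,  0.04,  0.01]))
```

View pics/w_clip1.png

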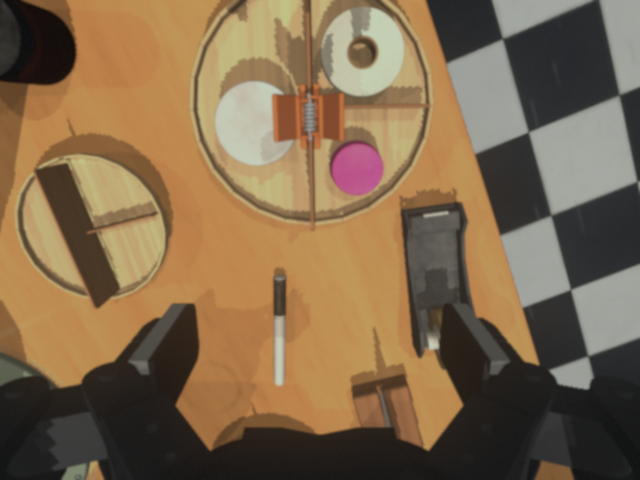

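View pics/w_card1.png

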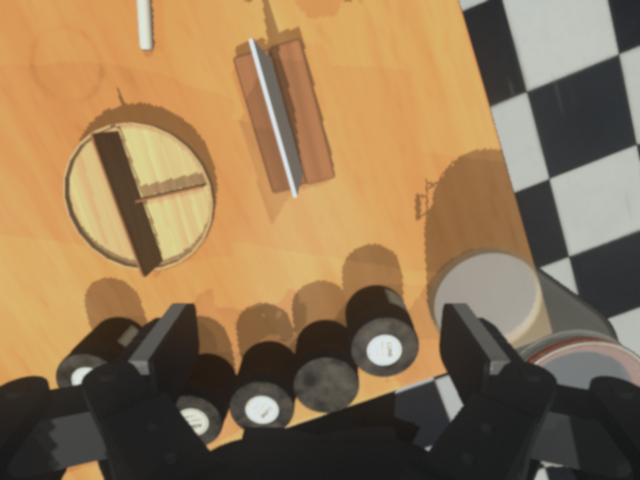

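The wrist view shows the clip coil at (310,117), with the handles' outer edges at columns 274 and 344. The divider runs along (308,5) to (312,225). The card's top edge runs (251,40) to (295,195) in the other picture. I'll shift for a second wrist view of the clip.

>>> {"op": "send_rows", "data": {
  "increments": [
    [[25, -4, 5], [0, 0, 0], 1],
    [[50, -8, 5], [0, 0, 0], 1],
    [[69, -9, 10], [0, 0, 0], 1],
    [[69, -9, 10], [0, 0, 0], 1],
    [[69, -9, 10], [0, 0, 0], 1]
  ]
}}

```text
clock: 2.7
position: [0.5341, 0.1918, 0.2599]
tool_rot: [-3.141, 0.001, 1.166]
force: [-0.6, -1.0, 0.0]
grip_width: 0.085
finger_force: 0.0
```

```bash
python3 - <<'E'
from h import *
import pickle
s=observe();print(s['clock'],s['position'],s['tool_rot'])
P2=camera_params('wrist');f2=grab_frame('wrist');cv2.imwrite('pics/w_clip2.png',f2);pickle.dump(P2,open('clip2.pkl','wb'))
P1=pickle.load(open('clip1.pkl','rb'));f1=cv2.imread('pics/w_clip1.png')
g=proj(P2,[.533,.193,.105]);print('guess',g)
x,y=(g-[70,60]).astype(int)
a=cv2.resize(f1[62:172,240:380],(560,440),interpolation=cv2.INTER_CUBIC);b=cv2.resize(f2[y:y+120,x:x+140],(560,480),interpolation=cv2.INTER_CUBIC)
print('crop2 origin',x,y);cv2.imwrite('pics/c2.png',b)
C=pickle.load(open('card1.pkl','rb'));T=camera_params('top');S=camera_params('scene')
A=tri((C,(251,40)),(T,(433,223.6)),(S,(371.2,196.6)));B=tri((C,(295,195)),(T,(485.4,232.2)),(S,(400.6,188)))
d=A[0]-B[0];print('card',A,B,(A[0]+B[0])/2,np.degrees(np.arctan2(d[1],d[0])))
l,r=plane(P1,(308,5),.1),plane(P1,(312,225),.1);d=l-r;print('div',l,r,np.degrees(np.arctan2(d[1],d[0])))
print('handle gap',plane(P1,(274,117),.14),plane(P1,(344,117),.14))
E
```

```text
2.7 [0.53408816 0.19176742 0.25994049] [-3.14138419e+00  1.04309340e-03  1.16594130e+00]
guess [317.01801251 212.35985918]
crop2 origin 247 152
card (array([ 0.48626555, -0.11732336,  0.12579587]), [np.float64(0.3), np.float64(0.4), np.float64(0.3)]) (array([ 0.47126276, -0.22553736,  0.12200383]), [np.float64(0.4), np.float64(0.5), np.float64(0.8)]) [ 0.47876416 -0.17143036  0.12389985] 82.10682604188537
div [0.56276721 0.26226164 0.1       ] [0.50377603 0.11819088 0.1       ] 67.73287637430346
handle gap [0.51463341 0.20290389 0.14      ] [0.55562042 0.18547766 0.14      ]
```

View pics/c2.png

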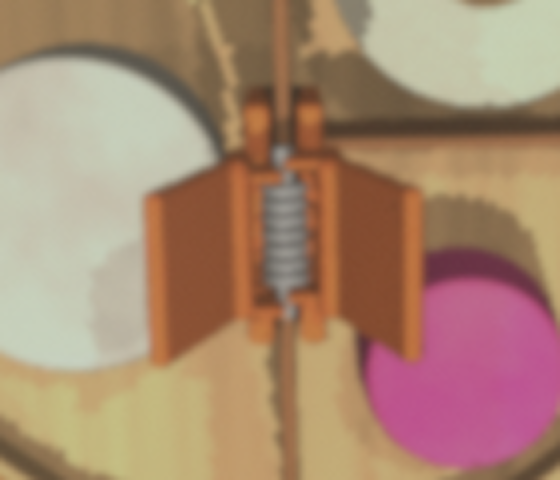

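The crop shows the coil centre at (318.5,210.8) in full-picture pixels. The handle tops' outer edges are at (284.5,221.5) and (352.3,220.5), and the divider is almost vertical through the middle.

```bash
python3 - <<'E'
from h import *
import pickle
P1,P2=[pickle.load(open(f'clip{i}.pkl','rb')) for i in(1,2)];T=camera_params('top')
print('pin',tri((P1,(310,117)),(P2,(318.5,210.8)),(T,(281,198))))
a,b=plane(P2,(284.5,221.5),.14),plane(P2,(352.3,220.5),.14);print('handles',a,b,(a+b)/2,np.linalg.norm(a-b))
for u,v,z in(((317.5,152),(319.25,272),.1),((317.5,190.75),(319.5,230),.105),((283.75,200.75),(285.75,242.5),.14),((352.5,199.5),(352,241.5),.14)):
    l,r=plane(P2,u,z),plane(P2,v,z);d=l-r;print(l,r,np.degrees(np.arctan2(d[1],d[0])),np.linalg.norm(d))
s=observe();m=(a+b)/2
for z in(.16,.112):print(toolmove([m[0],m[1],z],np.radians(67)))
E
```

```text
pin (array([0.53430245, 0.19390974, 0.10408519]), [np.float64(0.5), np.float64(0.5), np.float64(0.8)])
handles [0.51442718 0.2034908  0.14      ] [0.55562007 0.18655541 0.14      ] [0.53502363 0.1950231  0.14      ] 0.04453832099339965
[0.55053563 0.23289912 0.1       ] [0.51506533 0.1469796  0.1       ] 67.56761047705227 0.09295325085092795
[0.53972503 0.20772832 0.105     ] [0.52933689 0.17979283 0.105     ] 69.60175212075909 0.029804452500299613
[0.51976304 0.21632594 0.14      ] [0.5091629  0.18998199 0.14      ] 68.08139950155757 0.0283965984268136
[0.56098147 0.1995365  0.14      ] [0.55003786 0.17320678 0.14      ] 67.4304165314901 0.02851344716293422
(array([  3.6,  -0.5, 100.2]), array([ 0.01,  0.05, -0.22]))
(array([  3.7,  -0.5, 148.2]), array([ 0.01,  0.05, -0.22]))
```

>>> {"op": "send_rows", "data": {
  "increments": [
    [[2.5, -0.6, 40], [0, 0, -0.8], 1],
    [[2.5, -0.6, 80], [0, 0, -0.8], 1],
    [[2.5, -0.6, 115], [0, 0, -0.8], 0.7],
    [[2.5, -0.6, 135], [0, 0, -0.8], 0.5],
    [[2.5, -0.6, 150], [0, 0, -0.8], 0.4],
    [[2.5, -0.6, 154], [0, 0, -0.8], 0.3],
    [[2.5, -0.6, 154], [0, 0, -0.8], 0.3],
    [[2.5, -0.6, 154], [0, 0, -0.8], 0.3]
  ],
  "newtons": 30
}}

```text
clock: 3.55
position: [0.5348, 0.1959, 0.1074]
tool_rot: [3.14, -0.001, 1.181]
force: [-0.8, 0.2, 0.0]
grip_width: 0.0553
finger_force: 0.0
```

```bash
python3 - <<'E'
from h import *
s=observe();print(s['clock'],s['position'],s['tool_rot'],s['grip_width'],s['force'],s['finger_force'])
cv2.imwrite('pics/w3.png',grab_frame('wrist'))
E
```

```text
3.55 [0.53482468 0.19585962 0.10738103] [ 3.14043521e+00 -9.17599910e-04  1.18113834e+00] 0.05534935986002694 [-0.75660658  0.24958118  0.04884933] 0.0
```

View pics/w3.png

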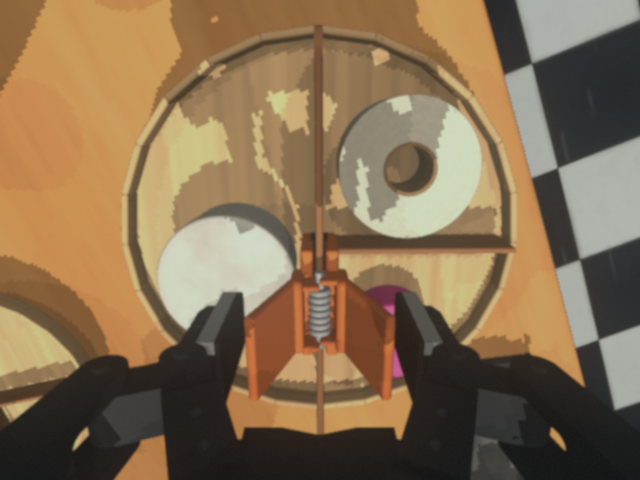

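The picture shows the clip centred between the fingers (handles at columns 246 and 393, pads at 243 and 397). I'll close now, rising slightly to offset the forward swing of the pads.

>>> {"op": "send_rows", "data": {
  "increments": [
    [[-1.5, 0, 0], [0, 0, 0], 0.1],
    [[-1.5, 0, 0], [0, 0, 0], 0.0],
    [[-1.5, 0, -1], [0, 0, 0], -0.15],
    [[-1.5, 0, -2], [0, 0, 0], -0.3],
    [[-1.5, 0, -3], [0, 0, 0], -0.45],
    [[-1.5, 0, -4], [0, 0, 0], -0.6],
    [[-1.5, 0, -4], [0, 0, 0], -0.8],
    [[-1.5, 0, -4], [0, 0, 0], -1],
    [[-1.5, 0, -4], [0, 0, 0], -1],
    [[-1.5, 0, -4], [0, 0, 0], -1]
  ],
  "newtons": 30
}}

```text
clock: 4.6
position: [0.5343, 0.1946, 0.1113]
tool_rot: [3.14, -0.001, 1.181]
force: [-0.7, -1.0, 9.9]
grip_width: 0.0177
finger_force: 30.5
```

```bash
python3 - <<'E'
from h import *
s=observe();print(s['clock'],s['position'],s['tool_rot'],s['grip_width'],s['force'],s['finger_force'])
cv2.imwrite('pics/w4.png',grab_frame('wrist'))
E
```

```text
4.6 [0.53434578 0.19458691 0.11126763] [ 3.14007718e+00 -1.02637168e-03  1.18136948e+00] 0.01767340212580388 [-0.67743024 -0.9689363   9.8823177 ] 30.45983076095581
```

View pics/w4.png

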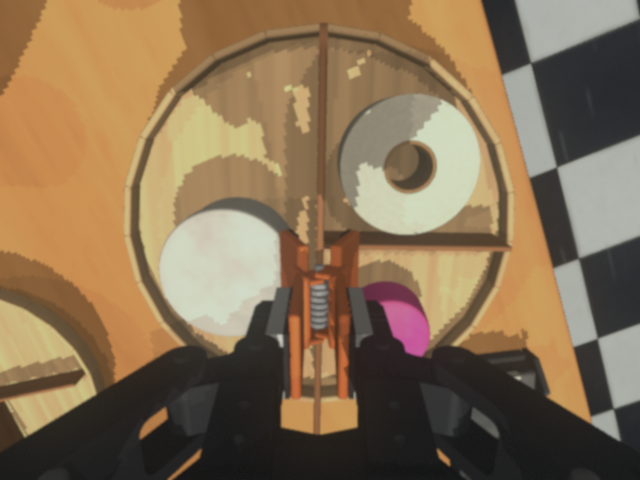

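The clip is squeezed fully open (grip width 17.7 mm, 30 N), with the jaws gaping either side of the divider (columns 283 to 357, divider at 322). Next I lift it.

>>> {"op": "send_rows", "data": {
  "increments": [
    [[0, 0, -6], [0, 0, 0], -1],
    [[0, 0, -14], [0, 0, 0], -1],
    [[0, 0, -24], [0, 0, 0], -1],
    [[0, 0, -36], [0, 0, 0], -1],
    [[0, 0, -55], [0, 0, 0], -1],
    [[0, 0, -80], [0, 0, 0], -1],
    [[0, 0, -105], [0, 0, 0], -1],
    [[0, 0, -125], [0, 0, 0], -1],
    [[0, 0, -130], [0, 0, 0], -1],
    [[0, 0, -130], [0, 0, 0], -1]
  ]
}}

```text
clock: 5.65
position: [0.5338, 0.1946, 0.2411]
tool_rot: [3.141, -0.001, 1.181]
force: [-0.4, -0.6, -0.9]
grip_width: 0.0179
finger_force: 29.4
```

```bash
python3 - <<'E'
from h import *
s=observe();print(s['clock'],s['position'],s['tool_rot'],s['qpos'],s['grip_width'],s['force'],s['finger_force'])
P=camera_params('wrist');f=grab_frame('wrist');p=proj(P,s['position']);print('tcp px',p)
cv2.imwrite('pics/w5.png',f)
cv2.imwrite('pics/s5.png',grab_frame('scene'));
print(toolmove([.4788,-.1714,.25],np.radians(82.1)))
E
```

```text
5.65 [0.53380968 0.19455197 0.24110722] [ 3.14052552e+00 -8.20173909e-04  1.18147488e+00] [-0.09221377  0.45661304 -0.4991794   1.72482458  0.25036331  1.0224458
 -1.06889564] 0.01787894164570795 [-0.39763784 -0.5805829  -0.93397284] 29.42298710346222
tcp px [319.05149669 310.14235516]
(array([-359. ,   88.3,  -10.2]), array([ -0.04,   0.03, -14.4 ]))
```

View pics/w5.png

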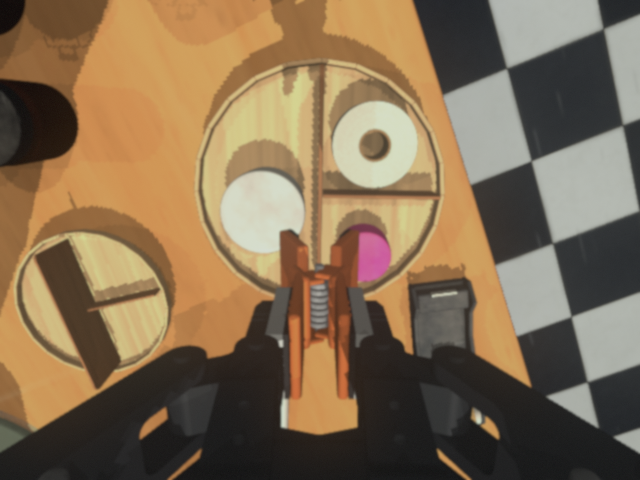

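The clip is clear of the organiser, still squeezed open, with the coil at (319,305); the tin, roll and cap are undisturbed. Next I carry it above the card.

>>> {"op": "send_rows", "data": {
  "increments": [
    [[-30, 7, -10], [0, 0, -1], -1],
    [[-70, 17, -10], [0, 0, -3], -1],
    [[-112, 28, -10], [0, 0, -5], -1],
    [[-155, 38, -10], [0, 0, -7], -1],
    [[-198, 49, -10], [0, 0, -9], -1],
    [[-240, 59, -10], [0, 0, -11], -1],
    [[-282, 69, -10], [0, 0, -13], -1],
    [[-322, 79, -10], [0, 0, -14.4], -1],
    [[-350, 86, -10], [0, 0, -14.4], -1],
    [[-359, 88.3, -10], [0, 0, -14.4], -1]
  ]
}}

```text
clock: 6.75
position: [0.4778, -0.1743, 0.2492]
tool_rot: [-3.14, 0.0, 1.429]
force: [-0.0, 0.1, -1.2]
grip_width: 0.0179
finger_force: 29.4
```

>>> {"op": "send_rows", "data": {
  "increments": [
    [[0, 0, 0], [0, 0, 0], -1],
    [[0, 0, 0], [0, 0, 0], -1]
  ]
}}

```text
clock: 6.95
position: [0.4792, -0.17, 0.2499]
tool_rot: [-3.141, -0.001, 1.434]
force: [-0.3, 0.9, -0.5]
grip_width: 0.0183
finger_force: 29.4
```

```bash
python3 - <<'E'
from h import *
s=observe();print(s['clock'],s['position'],s['tool_rot'],s['grip_width'],s['force'],s['finger_force'])
P=camera_params('wrist');f=grab_frame('wrist');cv2.imwrite('pics/w6.png',f)
for p in([.4863,-.1173,.126],[.4713,-.2255,.126]):print(proj(P,p))
print('pin',plane(P,(319,305),s['position'][2]-.0065)-s['position'])
for z in(.18,.1465):print(toolmove([.4788,-.1714,z],np.radians(82.1)))
E
```

```text
6.95 [ 0.47916207 -0.169965    0.24985078] [-3.14088136e+00 -7.04160993e-04  1.43382677e+00] 0.01825525105240458 [-0.26827254  0.85672484 -0.52076382] 29.435589015483856
[318.84894759 143.61715512]
[318.80033555 301.24926443]
pin [-0.00011412 -0.00102324 -0.0065    ]
(array([-1.8, -0.2, 70. ]), array([-0.03, -0.04,  0.1 ]))
(array([ -1.8,  -0.2, 103.5]), array([-0.03, -0.04,  0.1 ]))
```

View pics/w6.png

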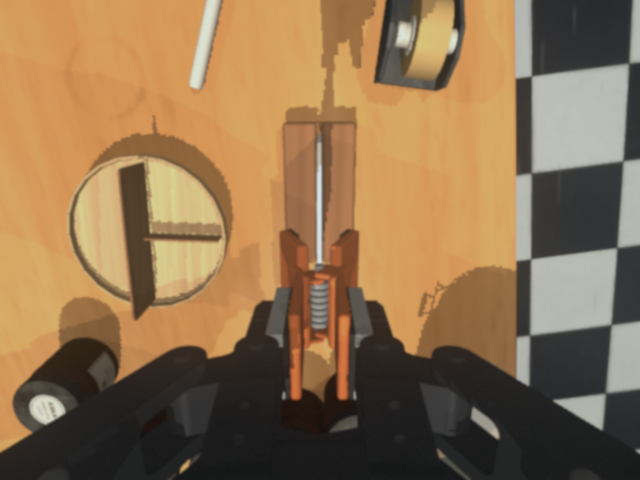

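The card edge (column 319, running from about row 135) lies midway between the jaws (283 to 357), parallel to the pin. I'll lower the clip.

>>> {"op": "send_rows", "data": {
  "increments": [
    [[-0.5, -0.2, 20], [0, 0, 0], -1],
    [[-1, -0.2, 40], [0, 0, 0], -1],
    [[-1, -0.2, 56], [0, 0, 0], -1],
    [[-1, -0.2, 68], [0, 0, 0], -1],
    [[-1, -0.2, 78], [0, 0, 0], -1],
    [[-1, -0.2, 86], [0, 0, 0], -1],
    [[-1, -0.2, 93], [0, 0, 0], -1],
    [[-1, -0.2, 99], [0, 0, 0], -1],
    [[-1, -0.2, 103.5], [0, 0, 0], -1],
    [[-1, -0.2, 103.5], [0, 0, 0], -1]
  ]
}}

```text
clock: 8.0
position: [0.4786, -0.1721, 0.1464]
tool_rot: [-3.141, -0.0, 1.433]
force: [-0.2, 0.4, -0.9]
grip_width: 0.0181
finger_force: 29.4
```

```bash
python3 - <<'E'
from h import *
s=observe();print(s['clock'],s['position'],s['tool_rot'],s['grip_width'],s['force'],s['finger_force'])
w=grab_frame('wrist');c=grab_frame('scene');P=camera_params('scene')
print(proj(P,[.4863,-.1173,.126]),proj(P,[.4713,-.2255,.126]))
a=cv2.resize(w[130:430,210:430],(440,600));b=cv2.resize(c[155:255,350:410],(360,600),interpolation=cv2.INTER_CUBIC)
cv2.imwrite('pics/fin.png',np.hstack([a,b]))
E
```

```text
8.0 [ 0.47861937 -0.17206503  0.14640361] [-3.14106840e+00 -1.25826899e-04  1.43288030e+00] 0.01813814670173282 [-0.18574739  0.41898739 -0.90847028] 29.437583684921265
[371.29818979 196.59359995] [400.3947208  186.70327004]
```

View pics/fin.png

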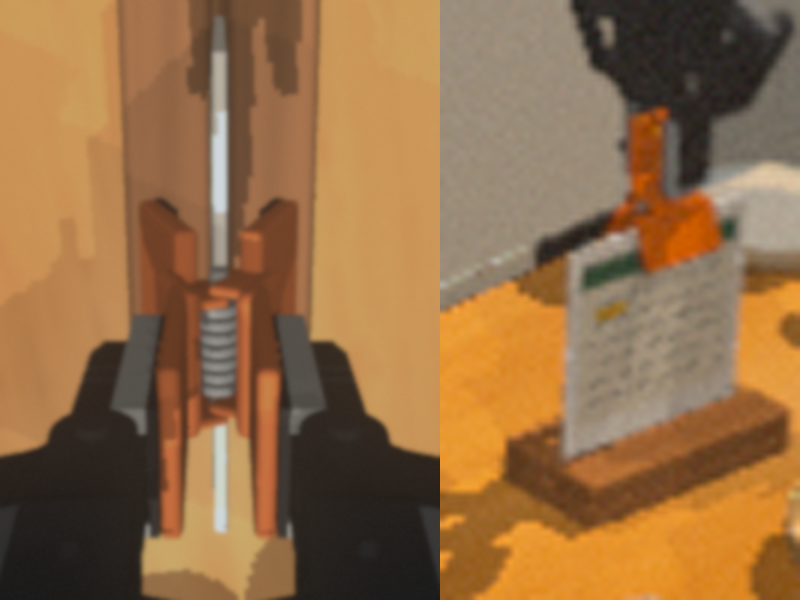

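The wrist crop shows the card edge between the gaping jaws with gaps on both sides. The scene crop shows the near jaw hanging below the top edge, with its lower edge at full-picture pixel (390,198). I'll check the tip depth numerically.

```bash
python3 - <<'E'
from h import *
P=camera_params('scene');e=np.array([np.cos(1.433),np.sin(1.433),0]);m=np.array([.4785,-.173,0])+.0135*np.array([-np.sin(1.433),np.cos(1.433),0])
for z in(.107,.112,.117,.122):print(z,[np.round((proj(P,m+k*.023*e+[0,0,z])-[350,155])*6+[440,0]) for k in(1,-1)])
s=observe();print(s['force'],s['grip_width'])
E
```

```text
0.107 [array([641., 279.]), array([714., 253.])]
0.112 [array([641., 269.]), array([714., 243.])]
0.117 [array([642., 259.]), array([715., 233.])]
0.122 [array([642., 249.]), array([716., 223.])]
[0.11319632 0.56396787 0.70569048] 0.018184236533536423
```

```bash
python3 -c "
from workcell import *
print(job_done())"
```

```text
the job is handed in; nothing more can be done
None
```

I handed the job in with the clip still held wide open over the middle of the card's top edge. One jaw is on each side, the tips are about 12–16 mm below the edge, and there was no sign of contact with the card; no verdict came back.

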